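# Mount a toroidal transformer on its post in a propped-up amplifier chassis

### The arm

A 6-joint arm with a two-finger parallel gripper is mounted at the origin on the work surface. World frame = base frame: x ahead of the robot, y to its left, z up, the work surface at z = 0. Lengths are in m, angles in rad, forces in N, time in s.
With the tool pointing down it reaches from about 0.3 to 0.875 m from the base axis. Payload 6.4 kg.
Tool frame: the origin (TCP) lies midway between the tips of the shut fingers; the grasp point (between the pads) lies 19 mm behind it; z points along the fingers, y is the line along which they close (so a half turn about z gives the same grasp; the last joint's range is limited). The gripper opens to 85 mm and grips with 20 to 120 N. Pads are 22 mm wide; open, the fingers measure 114 mm over their backs; the gripper's body (76 mm by 85 mm) begins 54 mm behind the grasp point. The pads swing forward as they close: fully open they stand 13 mm farther back than shut.
Start: joints at [0.993, 0.181, 1.607, -0, 1.354, -0.206], TCP at [0.209, 0.536, 0.231] pointing down, gripper open.
Joint ranges: [-2.99, 2.99], [-0.89, 2.07], [0.3, 2.58], [-1.14, 4.28], [0, 2.63], [-3.12, 3.12]. Speed limits (rad/s): [2.57, 2.57, 3.01, 3.14, 3.14, 3.14].

### API

Orientations are given as a unit quaternion [w, x, y, z].
In Python, from bench import status, camera, ctrl gives the robot as it stands. The module is installed in compiled form; this text tells all that it offers.
- The arm moves only by the shell command python3 -m handwheel 'ROWS'. ROWS is JSON, a list that holds one entry, the list of rows, each a list of 7 numbers: the opening, from -1 (shut) to 1 (fully open), then the shift along the tool's x, y, z in cm, then the turn, a rotation vector about the tool's x, y, z in degrees. A call has 1 to 10 rows; each row is the pose to reach, as a shift and turn from the pose commanded when the call began, along the tool's axes at that moment; what a row does not reach only later rows make up. A row lasts 1/8 s, in which the tool goes at most 62.5 mm and 10.7 degrees, less where a joint would pass 70% of its speed; a pose out of reach is approached as far as the arm can. A call with a gripper value outside its range is refused whole. The fingers move at their own pace and stop on an object; the grip force is fixed at half the most. Time passes only in rows, so rows that repeat a pose let the fingers close. It gives the time, the measured TCP pose, the force, the opening and the grip force at its end, in the units of the state.
- status.get_obs(): the state, without advancing time (a new reading comes with each control period).
- camera(name): name is "scene" or "top" or "wrist"; returns a dict with "frame" (420x560x3 uint8, blue, green, red), "depth" (420x560 float32, m along the optical axis (not along the pixel's ray), 0 where there is no reading), "fx", "fy", "cx", "cy" (pixels), "dist" ([k1, k2, p1, p2, k3] as OpenCV has them; the pictures are not rectified), "extrinsics" (4x4, takes a point from camera to world coordinates); the wrist camera has in their place "hand_eye" (4x4, takes a point from camera to tool coordinates, whose origin is the TCP and whose axes are the flange's). Camera axes: x right, y down, z forward; pixel columns grow to the right and rows downward; lengths in m; the calibration is good to about 2 mm. A picture is of the moment at which its call begins: read the wrist's pose just before it.
- ctrl.hand_in(): hands the job in; it is judged then, once.
The state is a dict: "time_s": time; "q": joint angles; "dq": joint speeds; "joint_efforts": joint torques, N m; "eef_pos": TCP position; "eef_rot": TCP orientation; "wrist_force": force on the tool from outside, world axes, zero at the start; "torque": the same for the moment, N m; "opening": opening from 0.0 (shut) to 1.0 (fully open); "grasp_force": force on a finger pad.
Only numpy, scipy, OpenCV 4.12 (cv2) and the standard library are available. Lean on these libraries where they do the work, as an engineer would, in place of code of your own. Each camera call takes 0.05 s, during which the arm holds its last target. There are 200 camera calls.

### The job

Mount the transformer in the propped-up amplifier chassis: thread the white insulating washer onto the brass post first and let go of it, then the yellow ring transformer, lowering it all the way and not letting it drop down the post, and last the red-knobbed clamp cap, knob outwards, each pushed fully home against the one below. Leave the three parts released and at rest, and do not disturb the multimeter, the tin or the screwdriver.

Things in the scene. Friction and masses are not known exactly. Their poses are not given: they have to be found in the camera images.
- pad_c (a point): White rigid plastic insulating washer, 60 mm diameter, 8 mm thick, with a 16 mm through hole, 30 g. Loose, lying flat on the green mat at the start. The point is its centre, half-way up its thickness; z along its axis. Either face may go down.
- toroid_c (a point): Ring transformer: yellow taped ring with copper windings, rigid, 64 mm diameter, 26 mm high, with a 16 mm through hole on its axis (potted centre), about 0.4 kg (0.3 to 0.5). Loose, lying flat on the mat at the start. The point is its centre, half-way up; z along its axis. Either face may go down.
- cap_c (a point): Clamp cap: steel disc 52 mm diameter, 5 mm thick, with a round red knob on it, 26 mm diameter, 29 mm tall; 34 mm in all, 80 g. A blind hole 15.5 mm wide and 26 mm deep opens in the underside of the disc. Loose, standing knob up on the mat at the start. The point is on its axis, half-way up (17 mm); z points out of the knob.
- post_foot (a point): Foot of the brass post: on the post's axis, at the top face of a dark round pedestal 48 mm wide and 12 mm high on the chassis floor. z runs up along the post, which leans 30 degrees from vertical towards its level -x side (roughly at the robot); y is level. Post: 12 mm diameter, 50 mm tall above here, last 4 mm tapered to 7 mm. Seated: washer 0-8 mm, transformer 8-34 mm, cap's underside at 34 mm.
- chassis: Fixed open metal tray tilted 30 degrees on a wooden cradle, low edge on the robot's side. Origin on the post's axis at the tray floor, 12 mm below the post foot; same axes as the post foot. Floor spans x -90 to +90 mm and y -100 to +140 mm, walls 22 mm high; components up to 23 mm high stand at y above +95 mm.
- mat: Green parts mat fixed to the bench, 270 mm (its x) by 300 mm (its y), 3 mm thick; origin at the centre of its underside. Its top is 3 mm above the bench. The mat and the chassis lie on opposite sides of the bench, either way round.
- meter_c (a point): Bystander: yellow multimeter lying on the bench beyond the mat, 75 x 145 x 36 mm; the point is 16 mm above its underside, its y along its length. Leave alone.
- tin_c (a point): Bystander: tin with an orange label, 56 mm diameter, 45 mm tall, standing on the bench beyond the mat; the point is its centre. Leave alone.
- driver_grip (a point): Bystander: screwdriver with a blue handle, 160 mm long, lying on the bench; the point is in the middle of its handle, x along it towards the tip. Leave alone.
Not all that is in view belongs to the job. What is shaped like the part that bears cap_c but black or pink is not meant.

How it is judged:
By the outcome, as a careful person would: the job done as asked, in the order asked, and still so for the second after the job is handed in, with the robot touching nothing.
It also fails if it takes over 72 s, if anything falls off the work surface, if the arm or the gripper's body presses on something with over 40 N, if the wrist force passes 120 N, or if a joint passes its speed limit or range.

## Working session

There is one attempt and no reset: what is moved stays moved. The work goes in short steps, Python scripts to look and compute and a shell command to move; the robot and the scene stay as the last step left them, time stands still between calls to the robot, and variables do not carry over. Pictures are saved under pics/ and viewed, at most 10 in all, crops included, and the job is handed in when it is done.

```bash
mkdir -p pics
python3 - <<'E'
from bench import status,camera
import cv2,numpy as np
o=status.get_obs();print(o)
for n in["top","scene"]:
    c=camera(n);cv2.imwrite(f"pics/{n}0.png",c["frame"]);np.savez(f"{n}0.npz",**c)
    print(n,c["fx"],c["cx"],c["cy"],c["dist"],np.round(c["extrinsics"],3).tolist())
c=camera("wrist");np.savez("wrist0.npz",**c);print(np.round(c["hand_eye"],4).tolist(),c["fx"])
E
```

```text
{'time_s': 0.0, 'q': array([ 9.92689085e-01,  1.81574768e-01,  1.60798498e+00, -1.04167609e-05,
        1.35381728e+00, -2.06283911e-01]), 'dq': array([-0.00133337, -0.00112631, -0.00111431,  0.00070574, -0.00141721,
       -0.00051184]), 'joint_efforts': array([-1.86640345e-04, -4.44879055e+01, -3.51328254e+01, -2.07075354e-04,
        8.98571452e-03, -4.58333147e-05]), 'eef_pos': array([0.20857721, 0.53524629, 0.23037633]), 'eef_rot': array([-3.36310316e-04,  1.84841386e-01,  9.82767961e-01, -8.26387199e-04]), 'wrist_force': array([ 0.49376794, -0.3040076 ,  0.07439616]), 'torque': array([ 0.01764615, -0.01813003,  0.04230354]), 'grasp_force': 0.0, 'opening': 1.0015015524998423}
top 540.1740469268709 275.027789891574 206.51552263796773 [-0.00894233  0.          0.          0.          0.        ] [[0.011, -0.983, 0.185, 0.364], [-1.0, -0.012, -0.004, -0.049], [0.006, -0.185, -0.983, 1.343], [0.0, 0.0, 0.0, 1.0]]
scene 523.1286435578426 278.0023164829174 208.2816283291211 [-0.10315284  0.          0.          0.          0.        ] [[0.705, 0.568, -0.425, 1.088], [0.709, -0.578, 0.403, -0.513], [-0.016, -0.585, -0.811, 0.994], [0.0, 0.0, 0.0, 1.0]]
[[0.0002, -0.9504, -0.3111, 0.0809], [1.0, -0.0, 0.0008, 0.0], [-0.0008, -0.3111, 0.9504, -0.1434], [0.0, 0.0, 0.0, 1.0]] 375.4925533907617
```

View pics/top0.png

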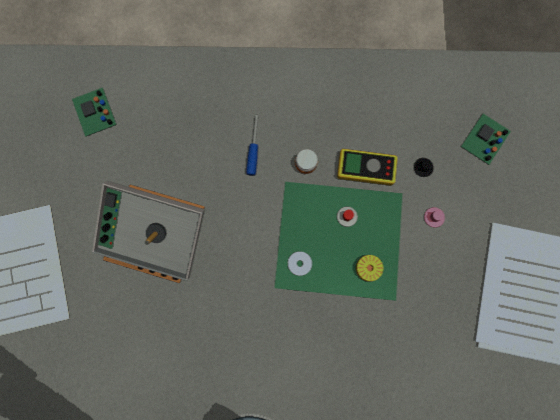

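View pics/scene0.png

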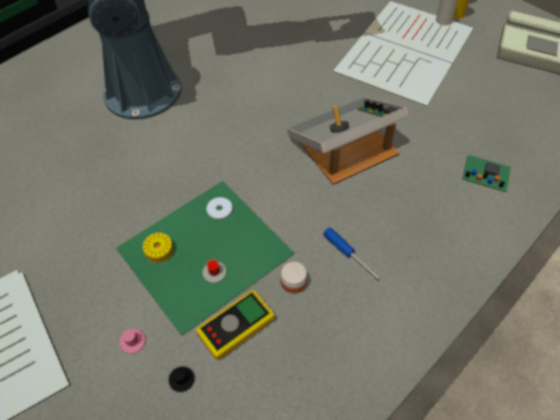

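The top view shows the washer at (300,264), toroid at (370,268), cap at (347,216), post from foot (156,233) to tip (147,242). The tray's components are on its left, at (108,220). The scene view agrees: the low tray edge faces the robot, and the black and pink caps off the mat are decoys.

```bash
cat > h.py <<'E'
import numpy as np,cv2
from scipy.spatial.transform import Rotation as R
from bench import status,camera
def rot(q): return R.from_quat([q[1],q[2],q[3],q[0]]).as_matrix()
def tool():
    o=status.get_obs();T=np.eye(4);T[:3,:3]=rot(o["eef_rot"]);T[:3,3]=o["eef_pos"];return T
def cam(n):
    T=tool();c=dict(camera(n));c["X"]=T@c["hand_eye"] if n=="wrist" else c["extrinsics"];return c
def rays(c,uv):
    K=np.array([[c["fx"],0,c["cx"]],[0,c["fy"],c["cy"]],[0,0,1.]])
    p=cv2.undistortPoints(np.float64(uv).reshape(-1,1,2),K,np.float64(c["dist"])).reshape(-1,2)
    return np.c_[p,np.ones(len(p))]          # camera-frame, z=1
def on_plane(c,uv,p0,n):                      # rays onto plane through p0 with normal n
    d=rays(c,uv)@c["X"][:3,:3].T;o=c["X"][:3,3]
    return o+d*(((p0-o)@n)/(d@n))[:,None]
def on_z(c,uv,z): return on_plane(c,uv,np.array([0,0,z]),np.array([0,0,1.]))
def from_depth(c,uv):
    uv=np.asarray(uv);z=c["depth"][uv[:,1],uv[:,0]];k=z>0
    return (rays(c,uv[k])*z[k,None])@c["X"][:3,:3].T+c["X"][:3,3]
def row(Rt,p):                                # row numbers (cm, deg) to reach pose
    T=tool();return np.round(T[:3,:3].T@(p-T[:3,3])*100,2),np.round(R.from_matrix(T[:3,:3].T@Rt).as_rotvec(degrees=True),1)
def hsv(c,lo,hi): return cv2.inRange(cv2.cvtColor(c["frame"],cv2.COLOR_BGR2HSV),lo,hi)
def uvs(m): return np.argwhere(m>0)[:,::-1]
E
python3 - <<'E'
from h import *
def ld(n,X=None):
    c=dict(np.load(n+"0.npz"));c["X"]=c["extrinsics"] if n!="wrist" else tool()@c["hand_eye"];return c
t=ld("top")
for nm,uv,z in[("washer",(300,264),.011),("tor",(370,268),.029),("cap",(348,215.5),.037),("matTL",(285,183),.003),("matTR",(402,193),.003),("matBL",(276,288),.003)]:
    print(nm,np.round(on_z(t,[uv],z),4))
# floor plane
for n,poly in[("top",[[120,205],[145,210],[140,225],[130,255],[115,250]]),("top",[[170,215],[195,220],[185,265],[165,260]])]:
    m=np.zeros((420,560),np.uint8);cv2.fillPoly(m,[np.array(poly)],1);P=from_depth(t,uvs(m))
    c=P.mean(0);n_=np.linalg.svd(P-c)[2][2];print("floor",c.round(4),(n_*np.sign(n_[2])).round(3),np.std((P-c)@n_).round(4))
print("corners",from_depth(t,np.array([[107,186],[203,208],[187,278],[98,249]])).round(3))
print("post",from_depth(t,np.array([[147,242],[148,241],[150,239],[153,236],[160,236]])).round(3))
w=dict(np.load("wrist0.npz"));cv2.imwrite("pics/w0.png",w["frame"])
E
```

```text
washer [[ 0.4708 -0.1172  0.011 ]]
tor [[ 0.4617 -0.2862  0.029 ]]
cap [[ 0.5889 -0.2334  0.037 ]]
matTL [[ 0.6767 -0.0788  0.003 ]]
matTR [[ 0.6545 -0.3764  0.003 ]]
matBL [[ 0.412  -0.0588  0.003 ]]
floor [0.5473 0.2984 0.0585] [-0.484  0.139  0.864] 0.0023
floor [0.5218 0.174  0.064 ] [-0.477  0.143  0.867] 0.0022
corners [[0.64  0.34  0.109]
 [0.607 0.126 0.017]
 [0.432 0.154 0.044]
 [0.5   0.376 0.029]]
post [[0.516 0.253 0.05 ]
 [0.518 0.25  0.051]
 [0.515 0.231 0.114]
 [0.524 0.227 0.105]
 [0.528 0.218 0.073]]
```

View pics/w0.png

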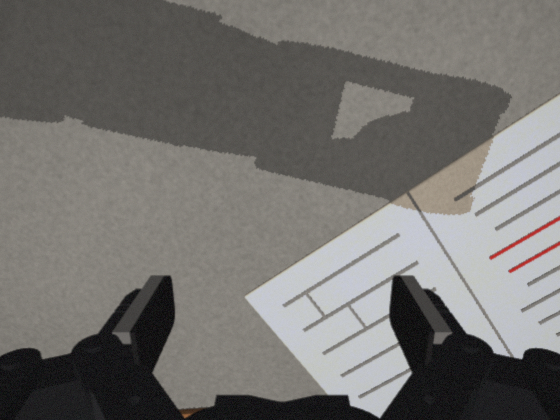

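The wrist view shows only the bench, the paper and the open fingers at (150,300) and (415,300). The post's lean direction comes out at about (-0.48, 0.14, 0.866), so next I'll look at it from above with the wrist camera.

```bash
cat >> h.py <<'E'
n=np.array([-.481,.140,.866]);n/=np.linalg.norm(n)
yp=np.array([.2795,.9602,0])
def mk(z): return np.c_[np.cross(yp,z),yp,z]
Rp=mk(-n);Rd=mk(np.array([0,0,-1.]))
E
python3 - <<'E'
from h import *
t=dict(np.load("top0.npz"));t["X"]=t["extrinsics"]
p0=np.array([.5345,.236,.0612])+.012*n
f=on_plane(t,[(157,233)],p0,n)[0];print("foot",f)
tip=on_plane(t,[(147,242)],f+.048*n,n)[0];print("tip by foot",f+.05*n,tip)
print(row(Rp,f+.17*n))
E
```

```text
foot [0.53447355 0.22413147 0.07696717]
tip by foot [0.51043457 0.23112826 0.12024733] [0.50826682 0.23752133 0.11569926]
(array([-33.18, -17.91,   0.66]), array([ -1.4, -30. ,  -4.9]))
```

```bash
python3 -m handwheel '[[[1,-33.2,-17.9,0.7,-1.4,-30,-4.9],[1,-33.2,-17.9,0.7,-1.4,-30,-4.9],[1,-33.2,-17.9,0.7,-1.4,-30,-4.9],[1,-33.2,-17.9,0.7,-1.4,-30,-4.9],[1,-33.2,-17.9,0.7,-1.4,-30,-4.9],[1,-33.2,-17.9,0.7,-1.4,-30,-4.9],[1,-33.2,-17.9,0.7,-1.4,-30,-4.9],[1,-33.2,-17.9,0.7,-1.4,-30,-4.9]]]'
python3 - <<'E'
from h import *
c=cam("wrist");np.savez("w1.npz",**c);cv2.imwrite("pics/w1.png",c["frame"])
print(row(Rp,np.zeros(3))[1])
E
```

```text
time_s: 1.15
eef_pos: [0.453, 0.248, 0.224]
eef_rot: [0.256, 0.138, 0.956, -0.036]
wrist_force: [-0.5, 0.1, 0.4]
opening: 1.0
grasp_force: 0.0
[ 0.1 -0.1 -0.1]
```

View pics/w1.png

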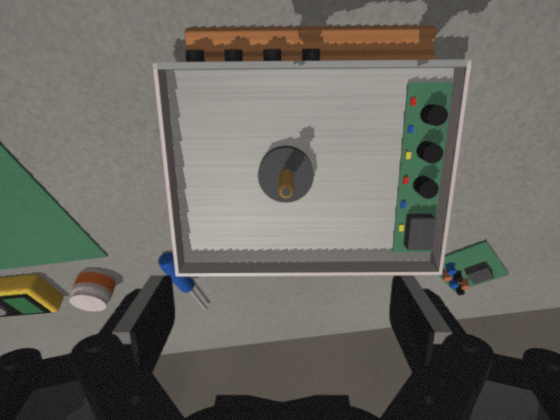

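The wrist view shows the post's tip at (286,193) and the pedestal disc centred near (286,174). The tray edges are level in the image, so the yaw is right.

Run:
```python
from h import *
c=dict(np.load("w1.npz"))
def fl(poly):
    m=np.zeros((420,560),np.uint8);cv2.fillPoly(m,[np.array(poly)],1);return from_depth(c,uvs(m))
P=np.r_[fl([[190,90],[255,90],[250,240],[195,240]]),fl([[330,90],[395,90],[385,240],[330,240]])]
g=P.mean(0);nn=np.linalg.svd(P-g)[2][2];nn*=np.sign(nn[2]);print("n",nn.round(3),n.round(3),"std",np.std((P-g)@nn).round(4))
m=np.zeros((420,560),np.uint8);cv2.circle(m,(286,174),32,255,-1)
d=m&cv2.inRange(cv2.cvtColor(c["frame"],cv2.COLOR_BGR2GRAY),0,85)
h=cv2.convexHull(max(cv2.findContours(d,0,2)[0],key=cv2.contourArea));e=cv2.fitEllipse(h);print(e)
f=on_plane(c,[e[0]],g+.012*n,n)[0]
b=hsv(c,(5,90,60),(30,255,255))&m;q=uvs(b);print("post px",q.min(0),q.max(0))
D=c["depth"];print("tip depth",[round(float(D[r,286]),3) for r in range(170,205,3)])
for v in(192,193): print("tip->foot",on_plane(c,[(286,v)],f+.05*n,n)[0]-.05*n)
print("foot",f,"tool",(tool()[:3,:3].T@(f-tool()[:3,3])*1000).round(1))
cv2.imwrite("pics/w1c.png",cv2.resize(c["frame"][140:210,245:330],None,fx=7,fy=7))
```

```text
n [-0.481  0.136  0.866] [-0.481  0.14   0.866] std 0.0007
((285.5478820800781, 173.104248046875), (54.50364685058594, 56.435428619384766), 1.0277488231658936)
post px [278 169] [293 197]
tip depth [0.314, 0.302, 0.294, 0.283, 0.277, 0.272, 0.323, 0.324, 0.324, 0.276, 0.327, 0.341]
tip->foot [0.53120784 0.22885355 0.07625444]
tip->foot [0.53183649 0.22867106 0.07663311]
foot [0.52937506 0.22959442 0.0751167 ] tool [  5.9   2.7 168.5]
```

View pics/w1c.png

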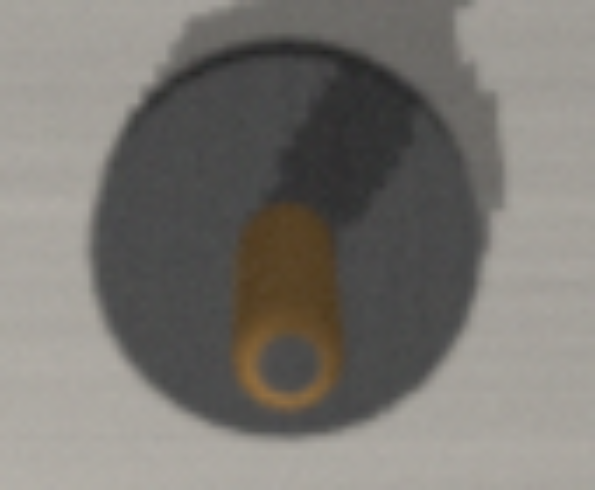

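The crop shows the tip ring centred at (286.3,191.7) and the pedestal's top disc at (286.4,174.3), which agree on one axis with its foot at about (0.531, 0.229, 0.076). Now I'll go to the washer.

```bash
echo 'foot=np.array([.5310,.2289,.0761])' >> h.py
python3 - <<'E'
from h import *
print(row(Rd,np.array([.471,-.117,.13])))
E
```

```text
(array([ -5.72, -34.63,  14.1 ]), array([ 0.1, 30. , -0. ]))
```

```bash
python3 -m handwheel '[[[1,-5.7,-34.6,14.1,0,30,0],[1,-5.7,-34.6,14.1,0,30,0],[1,-5.7,-34.6,14.1,0,30,0],[1,-5.7,-34.6,14.1,0,30,0],[1,-5.7,-34.6,14.1,0,30,0],[1,-5.7,-34.6,14.1,0,30,0],[1,-5.7,-34.6,14.1,0,30,0],[1,-5.7,-34.6,14.1,0,30,0]]]'
python3 - <<'E'
from h import *
c=cam("wrist");np.savez("w2.npz",**c)
m=hsv(c,(0,0,150),(180,60,255));cs=[k for k in cv2.findContours(m,1,2)[0] if cv2.contourArea(k)>100]
for k in cs:
    e=cv2.fitEllipse(k);print(cv2.contourArea(k),np.round(e[0],1),np.round(e[1],1))
    p=on_z(c,[e[0]],.011)[0];print(p.round(4),row(Rd,np.array([p[0],p[1],.0])))
E
```

```text
time_s: 2.2
eef_pos: [0.4715, -0.1167, 0.1296]
eef_rot: [-0.0, 0.141, 0.99, 0.001]
wrist_force: [0.5, 0.4, 1.4]
opening: 1.001
grasp_force: 0.0
881.0 [187.2 360.6] [44.7 53.1]
[ 0.5873 -0.2334  0.011 ] (array([-14.42,  -8.09,  12.95]), array([ 0.1, -0.1,  0. ]))
107.0 [384.6 326. ] [ 9.4 23.4]
[ 0.6005 -0.0657  0.011 ] (array([-11.  ,   8.39,  12.99]), array([ 0.1, -0.1,  0. ]))
329.0 [447.8 269.7] [16.7 30. ]
[ 0.5636 -0.0081  0.011 ] (array([-5.85, 12.89, 13.  ]), array([ 0.1, -0.1,  0. ]))
3596.0 [413.  272.4] [ 71.1 110.1]
[ 0.5582 -0.0346  0.011 ] (array([-6.08, 10.19, 13.  ]), array([ 0.1, -0.1,  0. ]))
442.5 [280.8 197.2] [23.4 24.4]
[ 0.4704 -0.1165  0.011 ] (array([ 0.07, -0.12, 12.98]), array([ 0.1, -0.1,  0. ]))
4868.5 [280.4 196.4] [77.7 80. ]
[ 0.4698 -0.1166  0.011 ] (array([ 0.13, -0.15, 12.98]), array([ 0.1, -0.1,  0. ]))
140.5 [363.5 116.9] [12.6 21.8]
[ 0.4313 -0.0463  0.011 ] (array([ 5.79,  5.53, 13.  ]), array([ 0.1, -0.1,  0. ]))
```

```bash
python3 -m handwheel '[[[1,0.1,-0.1,9,0,0,0],[1,0.1,-0.1,11,0,0,0],[1,0.1,-0.1,12.4,0,0,0],[1,0.1,-0.1,13.05,0,0,0],[1,0.1,-0.1,13.05,0,0,0],[-1,0.1,-0.1,13.05,0,0,0],[-1,0.1,-0.1,13.05,0,0,0],[-1,0.1,-0.1,13.05,0,0,0],[-1,0.1,-0.1,13.05,0,0,0],[-1,0.1,-0.1,13.05,0,0,0]]]'
```

```text
time_s: 3.5
eef_pos: [0.4714, -0.1184, 0.0021]
eef_rot: [0.001, 0.142, 0.99, 0.0]
wrist_force: [-4.8, 2.4, 17.9]
opening: 0.661
grasp_force: 59.9
```

```bash
python3 -m handwheel '[[[-1,0,0,-2,0,0,0],[-1,0,0,-7,0,0,0],[-1,0,0,-13,0,0,0],[-1,0,0,-20,0,0,0],[-1,0,0,-20,0,0,0]]]'
python3 - <<'E'
from h import *
c=cam("wrist");np.savez("w3.npz",**c);cv2.imwrite("pics/w3.png",c["frame"])
E
```

```text
time_s: 4.12
eef_pos: [0.4731, -0.1197, 0.2059]
eef_rot: [0.006, 0.142, 0.99, -0.001]
wrist_force: [-0.4, -0.6, -1.0]
opening: 0.658
grasp_force: 63.7
```

View pics/w3.png

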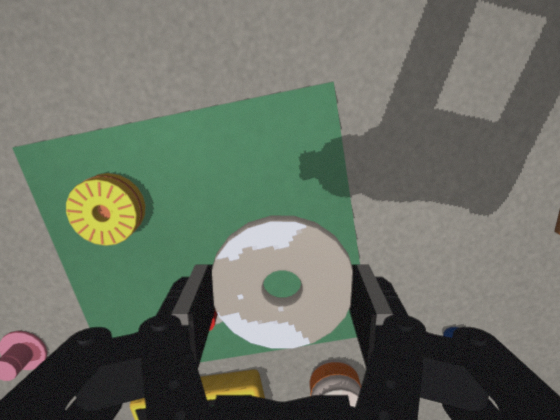

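The washer is held level between the fingers, with its outline at x 213–353, y 217–348 and its hole at about (282,286). I'll measure it in the tool frame.

```bash
cat >> h.py <<'E'
def held(c,poly_c,r_in,r_out):                # disc face in tool frame: plane from depth annulus
    m=np.zeros((420,560),np.uint8);cv2.circle(m,poly_c,r_out,255,-1);cv2.circle(m,poly_c,r_in,0,-1)
    c=dict(c);c["X"]=c["hand_eye"];P=from_depth(c,uvs(m));g=np.median(P,0);P=P[np.abs(P[:,2]-g[2])<.01]
    g=P.mean(0);k=np.linalg.svd(P-g,full_matrices=False)[2][2];return c,g,k*np.sign(-k[2]),np.std((P-g)@k)
E
python3 - <<'E'
from h import *
c=dict(np.load("w3.npz"))
c,g,k,s=held(c,(282,284),28,52);print(g*1000,k,s)
m=hsv(c,(40,60,30),(90,255,255));w=np.zeros_like(m);cv2.circle(w,(282,286),30,255,-1);m&=w
e=cv2.fitEllipse(max(cv2.findContours(m,0,2)[0],key=cv2.contourArea));print(e)
print("hole",on_plane(c,[e[0],(283,282.5)],g,k)*1000)
E
```

```text
[ 2.96507936  0.3456111  -9.43837844] [-4.28207774e-03 -1.75734774e-05 -9.99990832e-01] 0.0005461402264185363
((281.78692626953125, 283.65838623046875), (25.5115966796875, 35.590232849121094), 90.23758697509766)
hole [[ 3.49327572  0.27226337 -9.44063895]
 [ 4.02192881  0.76082966 -9.44291129]]
```

```bash
cat >> h.py <<'E'
def face_circle(c,poly_c,r_in,r_out,r_all,tol=.002):
    c,g,k,s=held(c,poly_c,r_in,r_out)
    m=np.zeros((420,560),np.uint8);cv2.circle(m,poly_c,r_all,255,-1);P=from_depth(c,uvs(m));P=P[np.abs((P-g)@k)<tol]
    (x,y),r=cv2.minEnclosingCircle(np.float32(P[:,:2]*1000));return g,k,(x,y,r),(P.min(0)*1000).round(1),(P.max(0)*1000).round(1)
E
python3 - <<'E'
from h import *
c=dict(np.load("w3.npz"));print(face_circle(c,(282,284),28,52,72))
c,g,k,s=held(c,(282,284),28,52)
hv=cv2.cvtColor(c["frame"],cv2.COLOR_BGR2GRAY)
print(hv[210:232,282],hv[264:300,282],hv[340:355,282])
E
```

```text
(array([ 0.00296508,  0.00034561, -0.00943838]), array([-4.28207774e-03, -1.75734774e-05, -9.99990832e-01]), (1.1794734001159668, 0.11791200935840607, 30.308876037597656), array([-28.7, -28.1, -11.4]), array([31.2, 28.4, -7.4]))
[111 112 113 113 109 106 102 101 106 113 130 164 204 213 214 214 213 214
 214 216 215 215] [167 166 167 165 165 156 134 113 111 109 109 111 108 107 110 110 109 106
 109 108 110 108 108 110 109 110 111 109 110 110 108 111 110  96  96 100] [213 212 213 213 212 212 213 208 159 134 135 138 132 129 131]
```

```bash
cat >> h.py <<'E'
def place(h,cx,cy,zb): return row(Rp,foot+h*n-Rp@(np.array([cx,cy,zb])/1000))   # part centre cx,cy and underside zb in tool mm
E
python3 - <<'E'
from h import *
print(place(.1,1.2,.1,-1.4))
E
```

```text
(array([ 8.97, 35.05,  4.12]), array([ -0. , -29.6,  -0. ]))
```

```bash
python3 -m handwheel '[[[-1,9,35,4.1,0,-29.6,0],[-1,9,35,4.1,0,-29.6,0],[-1,9,35,4.1,0,-29.6,0],[-1,9,35,4.1,0,-29.6,0],[-1,9,35,4.1,0,-29.6,0],[-1,9,35,4.1,0,-29.6,0],[-1,9,35,4.1,0,-29.6,0],[-1,9,35,4.1,0,-29.6,0],[-1,9,35,4.1,0,-29.6,0],[-1,9,35,4.1,0,-29.6,0]]]'
python3 - <<'E'
from h import *
c=cam("wrist");print(face_circle(c,(282,284),28,52,72))
print(place(.056,1.2,.1,-1.4))
E
```

```text
time_s: 5.42
eef_pos: [0.4821, 0.2417, 0.1594]
eef_rot: [0.253, 0.138, 0.957, -0.036]
wrist_force: [-0.3, -0.6, 0.1]
opening: 0.658
grasp_force: 63.8
(array([ 0.00241537,  0.00031446, -0.00983572]), array([-3.59106759e-03, -1.17961626e-04, -9.99993545e-01]), (0.615623950958252, 0.14383751153945923, 30.331411361694336), array([-29.3, -28.1, -11.9]), array([30.5, 28.4, -7.8]))
(array([-0.35,  0.11,  4.29]), array([ 0. , -0.4, -0.2]))
```

```bash
python3 -m handwheel '[[[-1,-0.3,0.1,2,0,-0.4,-0.2],[-1,-0.3,0.1,4.3,0,-0.4,-0.2],[-1,-0.3,0.1,4.3,0,-0.4,-0.2]]]'
python3 - <<'E'
from h import *
c=cam("wrist");s=cam("scene");print(place(.056,1.0,.1,-1.4),place(0,1.0,.1,-1.4))
w=c["frame"][200:360,200:370];q=s["frame"][80:160,280:400]
cv2.imwrite("pics/w4.png",np.hstack([cv2.resize(w,(425,400)),cv2.resize(q,(375,400)) if 0 else cv2.resize(s["frame"][90:150,310:366],(373,400))]))
E
```

```text
time_s: 5.85
eef_pos: [0.5046, 0.236, 0.1221]
eef_rot: [0.255, 0.136, 0.957, -0.037]
wrist_force: [0.1, -0.1, 0.3]
opening: 0.658
grasp_force: 63.8
(array([-0.07, -0.07,  0.02]), array([ 0. , -0. ,  0.1])) (array([-0.07, -0.07,  5.62]), array([ 0. , -0. ,  0.1]))
```

View pics/w4.png

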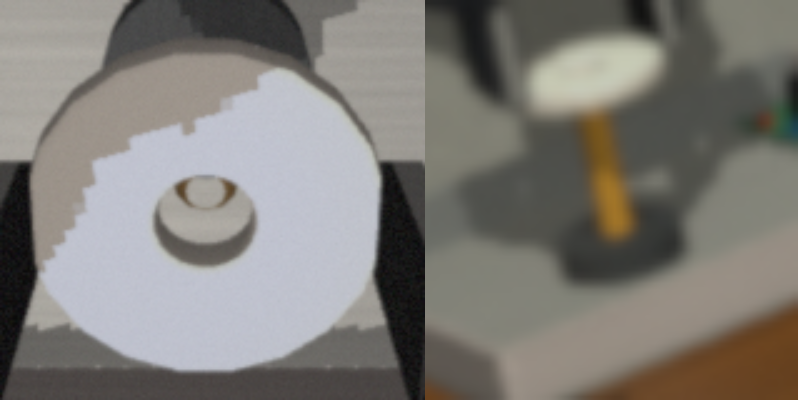

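The left crop shows the post tip centred sideways inside the washer hole, at about (282,277) with the hole's top rim at (282,288). The right crop shows the washer just above the tip. I'll check the x offset.

Run:
```python
from h import *
c=dict(np.load("w3.npz"));c["X"]=c["hand_eye"];k=np.array([0,0,1.])
print(on_plane(c,[(282,288),(282,270),(282,306.5)],np.array([0,0,-.0096]),k)*1000)
print(on_plane(c,[(282,276.8)],np.array([0,0,.0046]),k)*1000)
```

```text
[[ 1.60043587  0.3587773  -9.6       ]
 [ 9.72503836  0.35531414 -9.6       ]
 [-7.04293371  0.36246277 -9.6       ]]
[[-1.18206665  0.38016756  4.6       ]]
```

```bash
python3 -m handwheel '[[[-1,-0.2,0,0,0,0,0],[-1,-0.2,0,1,0,0,0],[-1,-0.2,0,2,0,0,0],[-1,-0.2,0,3,0,0,0],[-1,-0.2,0,3,0,0,0]]]'
python3 - <<'E'
from h import *
o=status.get_obs();print(Rp.T@o["wrist_force"])
c=cam("wrist");print(place(0,1.2,.1,-1.4));w=c["frame"][200:360,200:370]
cv2.imwrite("pics/w5.png",cv2.resize(w,(425,400)))
E
```

```text
time_s: 6.58
eef_pos: [0.5208, 0.2324, 0.097]
eef_rot: [0.256, 0.135, 0.957, -0.037]
wrist_force: [1.1, 0.2, -0.2]
opening: 0.655
grasp_force: 64.2
[-0.78741197  0.50681473  0.6585769 ]
(array([ 0.02, -0.09,  2.53]), array([ 0. , -0.1,  0.1]))
```

View pics/w5.png

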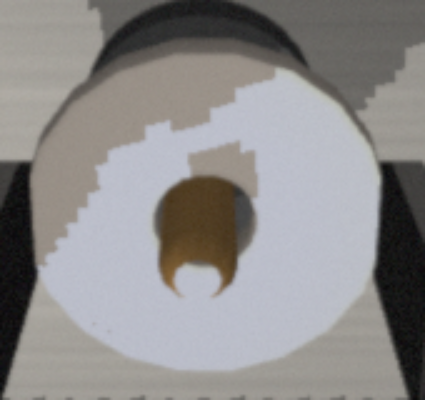

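```bash
python3 -m handwheel '[[[-1,0,-0.1,1,0,0,0],[-1,0,-0.1,2,0,0,0],[-1,0,-0.1,2.4,0,0,0],[-1,0,-0.1,2.6,0,0,0],[-1,0,-0.1,2.6,0,0,0]]]'
python3 - <<'E'
from h import *
o=status.get_obs();print(Rp.T@o["wrist_force"],place(0,1.2,.1,-1.4))
E
```

```text
time_s: 7.25
eef_pos: [0.5334, 0.2284, 0.0758]
eef_rot: [0.256, 0.135, 0.956, -0.036]
wrist_force: [-1.3, -0.4, -0.1]
opening: 0.657
grasp_force: 64.2
[ 0.99537217 -0.72727988 -0.50996246] (array([ 0.08, -0.02, -0.  ]), array([ 0.1, -0. ,  0.1]))
```

```bash
python3 -m handwheel '[[[-1,0.05,0,0.1,0,0,0],[-1,0.05,0,0.2,0,0,0],[-1,0.05,0,0.2,0,0,0]]]';python3 -m handwheel '[[[-1,0,0,0.1,0,0,0],[-1,0,0,0.1,0,0,0]]]'
python3 - <<'E'
from h import *
o=status.get_obs();print(Rp.T@o["wrist_force"],place(0,1.2,.1,-1.4))
E
```

```text
time_s: 7.62
eef_pos: [0.5337, 0.2285, 0.0754]
eef_rot: [0.257, 0.135, 0.956, -0.036]
wrist_force: [-13.4, -1.6, 15.1]
opening: 0.656
grasp_force: 66.8
time_s: 7.88
eef_pos: [0.5338, 0.2285, 0.0753]
eef_rot: [0.257, 0.135, 0.956, -0.037]
wrist_force: [-23.3, -1.7, 27.2]
opening: 0.654
grasp_force: 68.6
[  5.34405558  -8.13983617 -34.5697699 ] (array([ 0.08, -0.04, -0.07]), array([0. , 0.1, 0.1]))
```

```bash
python3 -m handwheel '[[[-1,0,0,-0.1,0,0,0],[1,0,0,-0.2,0,0,0],[1,0,0,-0.2,0,0,0],[1,0,0,-0.2,0,0,0],[1,0,0,-0.2,0,0,0],[1,0,0,-3,0,0,0],[1,0,0,-8,0,0,0],[1,0,0,-14,0,0,0],[1,0,0,-14,0,0,0]]]'
python3 - <<'E'
from h import *
c=cam("wrist");np.savez("w6.npz",**c);print(place(.17,0,0,0))
cc=dict(c);m=hsv(c,(0,0,150),(180,60,255))
w=np.zeros_like(m);cv2.circle(w,(286,178),60,255,-1)
P=from_depth(c,uvs(w));H=(P-foot)@n;L=(P-foot)-np.outer(H,n);r=np.linalg.norm(L,axis=1)
k=(r<.026)&(r>.013)&(H<.03);A=np.c_[L[k]@Rp[:,0],L[k]@Rp[:,1],np.ones(k.sum())];print("washer top height (8)",np.linalg.lstsq(A,H[k]*1000,rcond=None)[0].round(3),k.sum())
print(row(Rd,np.array([.4617,-.2862,.16])))
E
```

```text
time_s: 9.0
eef_pos: [0.4682, 0.2495, 0.1994]
eef_rot: [0.26, 0.135, 0.956, -0.034]
wrist_force: [0.5, -0.6, 0.1]
opening: 1.003
grasp_force: 0.0
(array([ 0.29, -0.1 , -3.24]), array([0.3, 0.2, 0.1]))
washer top height (8) [1.601 1.809 7.996] 2599
(array([-10.49, -51.58,  10.17]), array([ 0.2, 30.2,  0.2]))
```

The washer sits flat with its top face 8.0 mm above the foot. Next is the toroid.

```bash
python3 -m handwheel '[[[1,-10.5,-51.6,10.2,0.2,30.2,0.2],[1,-10.5,-51.6,10.2,0.2,30.2,0.2],[1,-10.5,-51.6,10.2,0.2,30.2,0.2],[1,-10.5,-51.6,10.2,0.2,30.2,0.2],[1,-10.5,-51.6,10.2,0.2,30.2,0.2],[1,-10.5,-51.6,10.2,0.2,30.2,0.2],[1,-10.5,-51.6,10.2,0.2,30.2,0.2],[1,-10.5,-51.6,10.2,0.2,30.2,0.2],[1,-10.5,-51.6,10.2,0.2,30.2,0.2],[1,-10.5,-51.6,10.2,0.2,30.2,0.2]]]'
python3 - <<'E'
from h import *
c=cam("wrist");np.savez("w7.npz",**c)
w=np.ones((420,560),np.uint8);P=from_depth(c,uvs(w));k=(abs(P[:,2]-.029)<.003)&(np.hypot(P[:,0]-.4617,P[:,1]+.2862)<.045);Q=P[k]
print(k.sum(),cv2.minEnclosingCircle(np.float32(Q[:,:2]*1000)),Q.min(0),Q.max(0),np.median(Q[:,2]))
q=(Q.min(0)+Q.max(0))/2;print(q,row(Rd,np.array([q[0],q[1],0])))
E
```

```text
time_s: 10.3
eef_pos: [0.4587, -0.2916, 0.1561]
eef_rot: [-0.003, 0.145, 0.989, -0.001]
wrist_force: [0.2, 1.1, -0.2]
opening: 1.003
grasp_force: 0.0
5018 ((459.97259521484375, -286.8255310058594), 31.950876235961914) [ 0.42802189 -0.3185428   0.02605455] [ 0.49135698 -0.25497482  0.03197488] 0.02980127768445806
[ 0.45968944 -0.28675881  0.02901471] (array([-0.12,  0.27, 15.61]), array([-0.1, -0.4, -0.4]))
```

```bash
python3 -m handwheel '[[[1,-0.1,0.25,6,-0.1,-0.4,-0.4],[1,-0.1,0.25,11,-0.1,-0.4,-0.4],[1,-0.1,0.25,14,-0.1,-0.4,-0.4],[1,-0.1,0.25,15,-0.1,-0.4,-0.4],[1,-0.1,0.25,15,-0.1,-0.4,-0.4],[-1,-0.1,0.25,15,-0.1,-0.4,-0.4],[-1,-0.1,0.25,15,-0.1,-0.4,-0.4],[-1,-0.1,0.25,15,-0.1,-0.4,-0.4],[-1,-0.1,0.25,15,-0.1,-0.4,-0.4],[-1,-0.1,0.25,15,-0.1,-0.4,-0.4]]]'
python3 -m handwheel '[[[-1,0,0,-1,0,0,0],[-1,0,0,-5,0,0,0],[-1,0,0,-11,0,0,0],[-1,0,0,-17,0,0,0],[-1,0,0,-20,0,0,0],[-1,0,0,-20,0,0,0]]]'
python3 - <<'E'
from h import *
c=cam("wrist");np.savez("w8.npz",**c);cv2.imwrite("pics/w8.png",c["frame"]);print(place(.12,0,0,3))
E
```

```text
time_s: 11.6
eef_pos: [0.4627, -0.2869, 0.0108]
eef_rot: [0.003, 0.139, 0.99, -0.002]
wrist_force: [-1.2, 0.5, 6.0]
opening: 0.711
grasp_force: 66.1
time_s: 12.35
eef_pos: [0.4619, -0.2864, 0.2118]
eef_rot: [0.004, 0.139, 0.99, -0.003]
wrist_force: [-0.1, -0.5, -4.4]
opening: 0.715
grasp_force: 68.1
(array([13.54, 51.42,  2.49]), array([ -0. , -29.7,   0.3]))
```

View pics/w8.png

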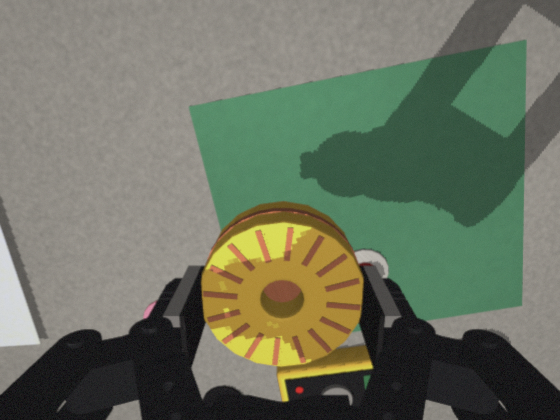

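The toroid is held squarely: its top face is centred at about (282,295) and its hole at (282,298).

Run:
```python
from h import *
c=dict(np.load("w8.npz"));print(face_circle(c,(282,292),32,58,82,.0025))
```

```text
(array([ 0.00503016,  0.00034769, -0.01906786]), array([-0.00872653, -0.00308475, -0.99995717]), (2.0434558391571045, -0.06057390570640564, 32.395050048828125), array([-30.3, -30.4, -21.6]), array([ 34.4,  30.9, -16.5]))
```

```bash
python3 -c "
from h import *
print(place(.1,2.4,0,7))"
```

```text
(array([12.54, 51.42,  3.76]), array([ -0. , -29.7,   0.3]))
```

```bash
python3 -m handwheel '[[[-1,12.5,51.4,3.8,0,-29.7,0.3],[-1,12.5,51.4,3.8,0,-29.7,0.3],[-1,12.5,51.4,3.8,0,-29.7,0.3],[-1,12.5,51.4,3.8,0,-29.7,0.3],[-1,12.5,51.4,3.8,0,-29.7,0.3],[-1,12.5,51.4,3.8,0,-29.7,0.3],[-1,12.5,51.4,3.8,0,-29.7,0.3],[-1,12.5,51.4,3.8,0,-29.7,0.3],[-1,12.5,51.4,3.8,0,-29.7,0.3],[-1,12.5,51.4,3.8,0,-29.7,0.3]]]';python3 -m handwheel '[[[-1,0,0,0,0,0,0],[-1,0,0,0,0,0,0]]]'
python3 - <<'E'
from h import *
c=cam("wrist");print(face_circle(c,(282,292),32,58,82,.0025))
print(place(.055,2.4,0,7))
E
```

```text
time_s: 13.65
eef_pos: [0.4793, 0.2451, 0.1658]
eef_rot: [0.253, 0.134, 0.957, -0.037]
wrist_force: [0.2, -0.2, -4.6]
opening: 0.717
grasp_force: 68.3
time_s: 13.9
eef_pos: [0.4811, 0.2417, 0.1684]
eef_rot: [0.255, 0.137, 0.957, -0.037]
wrist_force: [0.2, 0.4, -4.6]
opening: 0.712
grasp_force: 68.3
(array([ 0.00453645,  0.00032308, -0.01949322]), array([-0.00935099, -0.00336538, -0.99995062]), (1.7599765062332153, 0.22299493849277496, 32.23515701293945), array([-29.7, -30.5, -22.1]), array([ 33.9,  30.8, -16.9]))
(array([-0.03,  0.16,  4.39]), array([-0.1, -0.2, -0.1]))
```

```bash
python3 -m handwheel '[[[-1,0,0.15,2,-0.1,-0.2,-0.1],[-1,0,0.15,4.4,-0.1,-0.2,-0.1],[-1,0,0.15,4.4,-0.1,-0.2,-0.1],[-1,0,0.15,4.4,-0.1,-0.2,-0.1]]]'
python3 - <<'E'
from h import *
print(place(.055,2.4,0,7),place(.042,2.4,0,7))
E
```

```text
time_s: 14.45
eef_pos: [0.5035, 0.2379, 0.132]
eef_rot: [0.258, 0.136, 0.956, -0.036]
wrist_force: [-0.8, 0.8, -4.5]
opening: 0.714
grasp_force: 68.4
(array([ 0.06, -0.1 ,  0.09]), array([0.1, 0.1, 0. ])) (array([ 0.06, -0.1 ,  1.39]), array([0.1, 0.1, 0. ]))
```

```bash
python3 -m handwheel '[[[-1,0.05,-0.1,0,0,0,0],[-1,0.05,-0.1,0.5,0,0,0],[-1,0.05,-0.1,1,0,0,0],[-1,0.05,-0.1,1.5,0,0,0],[-1,0.05,-0.1,1.5,0,0,0]]]'
python3 - <<'E'
from h import *
o=status.get_obs();print(Rp.T@o["wrist_force"],o["torque"],place(.04,2.4,0,7))
E
```

```text
time_s: 15.08
eef_pos: [0.5097, 0.2353, 0.1175]
eef_rot: [0.257, 0.135, 0.956, -0.036]
wrist_force: [-1.8, 0.4, -4.7]
opening: 0.709
grasp_force: 68.3
[ 3.91612785 -0.05889263  3.15656472] [0.14552378 0.61575215 0.05408244] (array([-0.1 , -0.02, -0.  ]), array([0.1, 0. , 0.1]))
```

```bash
python3 -m handwheel '[[[-1,0,0,0.4,0,0,0],[-1,0,0,0.8,0,0,0],[-1,0,0,1.2,0,0,0],[-1,0,0,1.2,0,0,0]]]'
python3 - <<'E'
from h import *
o=status.get_obs();print(Rp.T@o["wrist_force"],o["torque"],place(.028,2.4,0,7))
c=cam("wrist");cv2.imwrite("pics/w9.png",c["frame"][200:380,190:380])
E
```

```text
time_s: 15.58
eef_pos: [0.5155, 0.2336, 0.1073]
eef_rot: [0.257, 0.135, 0.956, -0.036]
wrist_force: [0.1, -0.1, -5.0]
opening: 0.71
grasp_force: 68.4
[ 2.38767143 -0.06006907  4.42005973] [ 0.19047808  0.58377813 -0.02457441] (array([-0.07, -0.02,  0.01]), array([0.1, 0. , 0.1]))
```

View pics/w9.png

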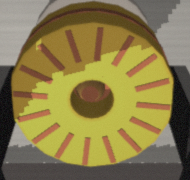

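The post tip is visible inside the toroid's hole at about (93,92) in the crop, so it is threaded, and there is no side force. I've now viewed all ten pictures, so from here I work from numbers only.

```bash
python3 -m handwheel '[[[-1,0,0,0.5,0,0,0],[-1,0,0,1,0,0,0],[-1,0,0,1.5,0,0,0],[-1,0,0,1.8,0,0,0],[-1,0,0,1.9,0,0,0],[-1,0,0,1.9,0,0,0]]]'
python3 - <<'E'
from h import *
o=status.get_obs();print(Rp.T@o["wrist_force"],o["torque"],place(.008,2.4,0,7))
E
```

```text
time_s: 16.38
eef_pos: [0.5248, 0.2312, 0.0913]
eef_rot: [0.257, 0.135, 0.956, -0.036]
wrist_force: [1.2, 0.7, -3.6]
opening: 0.709
grasp_force: 68.4
[0.99625123 1.04692018 3.63185882] [ 0.1676581   0.56637851 -0.0202125 ] (array([-0.04, -0.05,  0.15]), array([0.1, 0.1, 0.1]))
```

```bash
python3 -m handwheel '[[[-1,0,0,0.1,0,0,0],[-1,0,0,0.2,0,0,0],[-1,0,0,0.2,0,0,0]]]'
python3 -m handwheel '[[[-1,0,0,0.1,0,0,0],[-1,0,0,0.1,0,0,0]]]'
python3 - <<'E'
from h import *
o=status.get_obs();print(Rp.T@o["wrist_force"],o["torque"],place(.008,2.4,0,7))
E
```

```text
time_s: 16.75
eef_pos: [0.5258, 0.231, 0.0898]
eef_rot: [0.257, 0.135, 0.956, -0.036]
wrist_force: [-1.8, -0.5, -1.9]
opening: 0.713
grasp_force: 68.8
time_s: 17.0
eef_pos: [0.5258, 0.2311, 0.0898]
eef_rot: [0.258, 0.135, 0.956, -0.036]
wrist_force: [-13.6, 1.1, 11.2]
opening: 0.712
grasp_force: 70.7
[  5.94379869  -2.75306694 -16.41841546] [-0.34049755  1.19366878 -0.48014802] (array([-0.04, -0.06, -0.04]), array([0.1, 0.1, 0.1]))
```

```bash
python3 -m handwheel '[[[-1,0,0,0.1,0,0,0],[-1,0,0,0.1,0,0,0],[-1,0,0,0,0,0,0],[1,0,0,-0.1,0,0,0],[1,0,0,-0.1,0,0,0],[1,0,0,-0.1,0,0,0],[1,0,0,-0.1,0,0,0],[1,0,0,-4,0,0,0],[1,0,0,-9,0,0,0],[1,0,0,-14,0,0,0]]]'
python3 -m handwheel '[[[1,0,0,-1,0,0,0],[1,0,0,-1,0,0,0]]]'
python3 - <<'E'
from h import *
c=cam("wrist");np.savez("w10.npz",**c)
P=from_depth(c,uvs(np.ones((420,560),np.uint8)));H=(P-foot)@n;L=(P-foot)-np.outer(H,n);x=L@Rp[:,0];y=L@Rp[:,1];r=np.hypot(x,y)
k=(r<.036)&(r>.014)&(abs(H-.034)<.006);print("top (34)",np.linalg.lstsq(np.c_[x[k],y[k],np.ones(k.sum())],H[k]*1000,rcond=None)[0].round(3),k.sum(),[(v[k].min()*1000,v[k].max()*1000) for v in(x,y)])
k=(r<.008);print("tip H",np.percentile(H[k]*1000,[50,90,98]))
print(row(Rd,np.array([.5885,-.2334,.17])))
E
```

```text
time_s: 18.25
eef_pos: [0.4579, 0.2501, 0.2108]
eef_rot: [0.257, 0.135, 0.956, -0.036]
wrist_force: [0.6, 0.6, 1.0]
opening: 1.004
grasp_force: 0.0
time_s: 18.5
eef_pos: [0.4541, 0.2518, 0.2189]
eef_rot: [0.258, 0.135, 0.956, -0.035]
wrist_force: [-0.1, 0.6, -0.5]
opening: 0.997
grasp_force: 0.0
top (34) [-5.572  3.629 34.019] 4289 [(np.float64(-29.76924038407231), np.float64(33.91673598109142)), (np.float64(-31.290955317981734), np.float64(31.79775609609121))]
tip H [ 34.24983671  48.96561206 137.10159868]
(array([-20.44, -42.84,  17.33]), array([ 0.1, 30.1,  0.1]))
```

The toroid's top face reads 34.0 mm and is flat, so it is seated. Now the cap.

```bash
python3 -m handwheel '[[[1,-20.4,-42.8,17.3,0.1,30.1,0.1],[1,-20.4,-42.8,17.3,0.1,30.1,0.1],[1,-20.4,-42.8,17.3,0.1,30.1,0.1],[1,-20.4,-42.8,17.3,0.1,30.1,0.1],[1,-20.4,-42.8,17.3,0.1,30.1,0.1],[1,-20.4,-42.8,17.3,0.1,30.1,0.1],[1,-20.4,-42.8,17.3,0.1,30.1,0.1],[1,-20.4,-42.8,17.3,0.1,30.1,0.1],[1,-20.4,-42.8,17.3,0.1,30.1,0.1],[1,-20.4,-42.8,17.3,0.1,30.1,0.1]]]'
python3 - <<'E'
from h import *
c=cam("wrist");np.savez("w11.npz",**c)
P=from_depth(c,uvs(np.ones((420,560),np.uint8)));d=np.hypot(P[:,0]-.5885,P[:,1]+.2334)
for z,rr in((.037,.03),(.008,.04)):
    k=(abs(P[:,2]-z)<.0025)&(d<rr);Q=P[k]*1000;print(z,k.sum(),cv2.minEnclosingCircle(np.float32(Q[:,:2])),(Q.min(0)+Q.max(0))/2,np.median(Q[:,2]))
m=hsv(c,(0,120,60),(8,255,255))|hsv(c,(172,120,60),(180,255,255));ct=max(cv2.findContours(m,0,2)[0],key=cv2.contourArea)
print("red",cv2.boundingRect(ct),cv2.fitEllipse(ct))
print(row(Rd,np.array([.5885,-.2334,0])))
E
```

```text
time_s: 19.8
eef_pos: [0.587, -0.2351, 0.1674]
eef_rot: [-0.002, 0.143, 0.99, 0.001]
wrist_force: [0.1, 0.6, -0.4]
opening: 1.006
grasp_force: 0.0
0.037 863 ((589.5098876953125, -235.25604248046875), 12.94870376586914) [ 589.59693644 -235.30356445   37.03378328] 37.71823554445369
0.008 1805 ((589.0447387695312, -233.62953186035156), 39.053794860839844) [ 587.23139434 -233.51807147    8.0035007 ] 8.711473580515328
red (267, 175, 32, 39) ((282.4418029785156, 194.12689208984375), (31.42346954345703, 38.93671798706055), 0.7869839072227478)
(array([-0.21,  0.03, 16.79]), array([ 0.1, -0.2, -0.1]))
```

```bash
python3 -m handwheel '[[[1,-0.35,-0.1,6,0.1,-0.2,-0.1],[1,-0.35,-0.1,11,0.1,-0.2,-0.1],[1,-0.35,-0.1,14.5,0.1,-0.2,-0.1],[1,-0.35,-0.1,15.5,0.1,-0.2,-0.1],[0,-0.35,-0.1,15.5,0.1,-0.2,-0.1],[-1,-0.35,-0.1,15.5,0.1,-0.2,-0.1],[-1,-0.35,-0.1,15.5,0.1,-0.2,-0.1],[-1,-0.35,-0.1,15.5,0.1,-0.2,-0.1],[-1,-0.35,-0.1,15.5,0.1,-0.2,-0.1],[-1,-0.35,-0.1,15.5,0.1,-0.2,-0.1]]]'
python3 -m handwheel '[[[-1,0,0,0,0,0,0],[-1,0,0,0,0,0,0],[-1,0,0,-1,0,0,0],[-1,0,0,-5,0,0,0],[-1,0,0,-11,0,0,0],[-1,0,0,-17,0,0,0],[-1,0,0,-20,0,0,0],[-1,0,0,-20,0,0,0],[-1,0,0,-20,0,0,0]]]'
python3 - <<'E'
from h import *
c=cam("wrist");np.savez("w12.npz",**c);cc=dict(c);cc["X"]=c["hand_eye"]
m=hsv(c,(0,120,50),(8,255,255))|hsv(c,(172,120,50),(180,255,255));w=np.zeros_like(m);w[200:400,200:370]=255;m&=w
ct=max(cv2.findContours(m,0,2)[0],key=cv2.contourArea);print("red",cv2.boundingRect(ct))
P=from_depth(cc,uvs(m))*1000;print(len(P),np.percentile(P,[2,50,98],axis=0).round(1))
A=from_depth(cc,uvs(w))*1000
for z in range(-50,30,5):
    k=(abs(A[:,2]-z)<2.5)&(abs(A[:,1])<30)&(abs(A[:,0])<45)
    if k.sum()>20: print(z,k.sum(),A[k].min(0).round(1),A[k].max(0).round(1))
E
```

```text
time_s: 21.1
eef_pos: [0.5926, -0.2353, 0.0178]
eef_rot: [0.003, 0.14, 0.99, -0.002]
wrist_force: [-0.4, 0.5, 6.7]
opening: 0.279
grasp_force: 59.2
time_s: 22.22
eef_pos: [0.5899, -0.2335, 0.2144]
eef_rot: [0.001, 0.14, 0.99, -0.001]
wrist_force: [-0.7, 0.5, -1.3]
opening: 0.281
grasp_force: 58.9
red (250, 241, 65, 89)
4670 [[ -8.5 -11.  -21. ]
 [  8.1   0.3 -19.6]
 [ 15.3  11.6   4.9]]
-50 956 [ -8.7 -24.2 -52.5] [ 15.5  25.7 -47.5]
-45 977 [ -9.1 -25.  -47.5] [ 15.7  27.8 -42.5]
-40 1072 [-10.1 -24.8 -42.5] [ 14.   28.2 -37.5]
-35 574 [-10.4 -25.2 -37.5] [ 13.1  25.6 -32.5]
-30 713 [-10.4 -25.4 -32.5] [ 13.4  25.6 -27.5]
-25 626 [-10.4 -25.3 -27.5] [ 12.9  25.6 -22.5]
-20 3736 [-10.3 -25.2 -22.5] [ 15.7  25.6 -17.5]
-15 799 [ -9.9 -25.3 -17.5] [ 15.9  25.6 -12.5]
-10 727 [  6.4 -25.2 -12.5] [15.8 25.2 -7.5]
-5 410 [  7.  -23.3  -7.5] [15.8 23.9 -2.5]
0 274 [  7.  -11.7  -2.5] [15.7 12.   2.5]
5 271 [  5.9 -14.1   2.5] [25.6 23.   7.5]
10 3891 [ -0.5 -25.7   7.5] [28.7 25.9 12.5]
```

Run:
```python
from h import *
c=dict(np.load("w10.npz"))
P=from_depth(c,uvs(np.ones((420,560),np.uint8)));H=(P-foot)@n;L=(P-foot)-np.outer(H,n);x=L@Rp[:,0]*1000;y=L@Rp[:,1]*1000
k=(np.hypot(x,y)<12)&(abs(H-.0485)<.004);print(k.sum(),x[k].min(),x[k].max(),y[k].min(),y[k].max(),np.percentile(H[k],[5,50,95]))
k=(np.hypot(x,y)<12)&(abs(H-.041)<.003);print(k.sum(),x[k].min(),x[k].max(),y[k].min(),y[k].max())
print(place(.09,2.75,.2,14.2))
```

```text
141 -5.115062699416835 6.009596416945175 -5.947828768487877 4.97906344124453 [0.04578001 0.04753844 0.05012137]
30 1.2421488059751997 6.057541203965131 -6.03354302123208 5.072350602827115
(array([23.44, 42.77,  4.54]), array([ -0. , -30. ,   0.1]))
```

```bash
python3 -m handwheel '[[[-1,23.4,42.7,4.5,0,-30,0.1],[-1,23.4,42.7,4.5,0,-30,0.1],[-1,23.4,42.7,4.5,0,-30,0.1],[-1,23.4,42.7,4.5,0,-30,0.1],[-1,23.4,42.7,4.5,0,-30,0.1],[-1,23.4,42.7,4.5,0,-30,0.1],[-1,23.4,42.7,4.5,0,-30,0.1],[-1,23.4,42.7,4.5,0,-30,0.1],[-1,23.4,42.7,4.5,0,-30,0.1],[-1,23.4,42.7,4.5,0,-30,0.1]]]';python3 -m handwheel '[[[-1,0,0,0,0,0,0],[-1,0,0,0,0,0,0]]]'
python3 - <<'E'
from h import *
c=cam("wrist");cc=dict(c);cc["X"]=c["hand_eye"]
w=np.zeros((420,560),np.uint8);w[200:400,200:370]=255;A=from_depth(cc,uvs(w))*1000
k=(abs(A[:,2]+19.8)<2.5)&(abs(A[:,1])<10)&(A[:,0]>-8)&(A[:,0]<13);Q=A[k]
print("knob tilt",np.linalg.lstsq(np.c_[Q[:,:2],np.ones(len(Q))],Q[:,2],rcond=None)[0].round(3))
k=(abs(A[:,2]+19.8)<2.5)&(abs(A[:,1])<10);print("x",A[k][:,0].min(),A[k][:,0].max())
k=(abs(A[:,2]-10)<2.5)&(abs(A[:,1])<35);print("disc",A[k].min(0),A[k].max(0))
print(place(.055,2.75,.5,14.2))
E
```

```text
time_s: 23.52
eef_pos: [0.4835, 0.2405, 0.1673]
eef_rot: [0.257, 0.135, 0.956, -0.038]
wrist_force: [0.9, -0.1, -1.7]
opening: 0.276
grasp_force: 59.2
time_s: 23.78
eef_pos: [0.485, 0.2396, 0.1691]
eef_rot: [0.258, 0.137, 0.956, -0.038]
wrist_force: [-0.2, 0.7, -1.2]
opening: 0.275
grasp_force: 59.2
knob tilt [ 4.0000e-03 -3.0000e-03 -2.0414e+01]
x -11.480007845655088 15.154032272200052
disc [ -1.15360769 -25.57576366   7.50361117] [28.07582961 25.91237167 12.30255027]
(array([0.31, 0.2 , 3.5 ]), array([-0.1,  0.2, -0. ]))
```

```bash
python3 -m handwheel '[[[-1,0.37,0.2,1.5,0,0.2,0],[-1,0.37,0.2,3.3,0,0.2,0],[-1,0.37,0.2,3.5,0,0.2,0],[-1,0.37,0.2,3.5,0,0.2,0]]]'
python3 - <<'E'
from h import *
print(place(.055,2.1,.5,14.2),place(.045,2.1,.5,14.2))
E
```

```text
time_s: 24.32
eef_pos: [0.4989, 0.2386, 0.1365]
eef_rot: [0.256, 0.136, 0.956, -0.037]
wrist_force: [1.1, -0.3, -0.6]
opening: 0.277
grasp_force: 59.2
(array([-0.09, -0.08, -0.01]), array([-0.1, -0.1,  0.1])) (array([-0.09, -0.08,  0.99]), array([-0.1, -0.1,  0.1]))
```

```bash
python3 -m handwheel '[[[-1,-0.07,-0.07,0,0,0,0],[-1,-0.07,-0.07,0.4,0,0,0],[-1,-0.07,-0.07,0.7,0,0,0],[-1,-0.07,-0.07,1,0,0,0],[-1,-0.07,-0.07,1,0,0,0]]]'
python3 - <<'E'
from h import *
o=status.get_obs();print(Rp.T@o["wrist_force"],place(.045,2.1,.5,14.2))
E
```

```text
time_s: 24.95
eef_pos: [0.504, 0.2365, 0.1283]
eef_rot: [0.256, 0.136, 0.956, -0.037]
wrist_force: [-0.3, 0.1, -0.4]
opening: 0.278
grasp_force: 59.2
[ 0.47591652 -0.01598501  0.15475563] (array([-0.02, -0.03,  0.  ]), array([-0.1, -0.1,  0.1]))
```

No contact 5 mm below the tip, so the cap is over the taper. Lowering it now.

```bash
python3 -m handwheel '[[[-1,0,0,0.3,0,0,0],[-1,0,0,0.6,0,0,0],[-1,0,0,0.9,0,0,0],[-1,0,0,1.0,0,0,0],[-1,0,0,1.0,0,0,0]]]'
python3 - <<'E'
from h import *
o=status.get_obs();print(Rp.T@o["wrist_force"],place(.034,2.1,.5,14.2))
E
```

```text
time_s: 25.58
eef_pos: [0.509, 0.2352, 0.1199]
eef_rot: [0.256, 0.136, 0.956, -0.037]
wrist_force: [-0.4, 0.0, -0.4]
opening: 0.279
grasp_force: 59.2
[ 0.5801859  -0.0933837   0.14519473] (array([-0.  , -0.03,  0.12]), array([-0.1, -0. ,  0.1]))
```

```bash
python3 -m handwheel '[[[-1,0,0,0.1,0,0,0],[-1,0,0,0.2,0,0,0],[-1,0,0,0.2,0,0,0]]]'
python3 -m handwheel '[[[-1,0,0,0.1,0,0,0],[-1,0,0,0.1,0,0,0]]]'
python3 - <<'E'
from h import *
o=status.get_obs();print(Rp.T@o["wrist_force"],place(.034,2.1,.5,14.2))
E
```

```text
time_s: 25.95
eef_pos: [0.5099, 0.235, 0.1184]
eef_rot: [0.256, 0.136, 0.956, -0.037]
wrist_force: [-2.8, -0.0, 0.8]
opening: 0.275
grasp_force: 59.5
time_s: 26.2
eef_pos: [0.51, 0.235, 0.1183]
eef_rot: [0.256, 0.136, 0.956, -0.037]
wrist_force: [-13.5, 0.5, 12.4]
opening: 0.276
grasp_force: 61.3
[  5.11528522  -3.32438582 -17.228445  ] (array([ 0.01, -0.05, -0.07]), array([-0.1, -0. ,  0.1]))
```

Seated. I'll press a little, release, back off and check.

```bash
python3 -m handwheel '[[[-1,0,0,0.1,0,0,0],[-1,0,0,0.1,0,0,0],[-1,0,0,-0.1,0,0,0],[1,0,0,-0.1,0,0,0],[1,0,0,-0.1,0,0,0],[1,0,0,-0.1,0,0,0],[1,0,0,-0.1,0,0,0],[1,0,0,-0.1,0,0,0],[1,0,0,-4,0,0,0],[1,0,0,-9,0,0,0]]]'
python3 -m handwheel '[[[1,0,0,-4,0,0,0],[1,0,0,-6,0,0,0],[1,0,0,-6,0,0,0]]]'
python3 - <<'E'
from h import *
c=cam("wrist")
P=from_depth(c,uvs(np.ones((420,560),np.uint8)));H=(P-foot)@n;L=(P-foot)-np.outer(H,n);x=L@Rp[:,0];y=L@Rp[:,1];r=np.hypot(x,y)
for nm,z,a,b in(("knob 68",.068,0,.015),("disc 39",.039,.015,.025),("toroid 34",.034,.0285,.034)):
    k=(r<b)&(r>=a)&(abs(H-z)<.0025 if z<.05 else abs(H-z)<.008);print(nm,k.sum(),np.linalg.lstsq(np.c_[x[k],y[k],np.ones(k.sum())],H[k]*1000,rcond=None)[0].round(2),[(round(v[k].min()*1000,1),round(v[k].max()*1000,1)) for v in(x,y)])
t0=np.load("top0.npz")["frame"];t=cam("top")["frame"]
d=cv2.absdiff(t0,t).max(2);d=(d>50).astype(np.uint8)
print([cv2.boundingRect(k) for k in cv2.findContours(d,0,2)[0] if cv2.contourArea(k)>15])
E
```

```text
time_s: 27.45
eef_pos: [0.4662, 0.2469, 0.1949]
eef_rot: [0.255, 0.136, 0.957, -0.038]
wrist_force: [0.6, 0.2, 0.3]
opening: 0.996
grasp_force: 0.0
time_s: 27.82
eef_pos: [0.4388, 0.2567, 0.2491]
eef_rot: [0.258, 0.136, 0.956, -0.036]
wrist_force: [0.5, 0.6, -0.2]
opening: 0.999
grasp_force: 0.0
knob 68 904 [-48.44   1.18  67.82] [(np.float64(-11.1), np.float64(13.9)), (np.float64(-12.0), np.float64(12.5))]
disc 39 1508 [ 3.32  5.08 38.94] [(np.float64(-24.1), np.float64(24.9)), (np.float64(-24.9), np.float64(24.4))]
toroid 34 820 [ 6.22  4.72 33.69] [(np.float64(-29.4), np.float64(33.7)), (np.float64(-31.2), np.float64(32.3))]
[(5, 332, 16, 18), (21, 261, 124, 159), (355, 255, 28, 26), (288, 252, 24, 24), (137, 223, 29, 29), (337, 207, 21, 19)]
```

All heights match (34, 39 and 68 mm), and the meter, tin and screwdriver haven't changed in the top view.

```bash
python3 -c "
from bench import ctrl
print(ctrl.hand_in())"
```

```text
the job is handed in; nothing more can be done
None
```

I mounted the washer, transformer and clamp cap (knob outwards) in that order and released them; each measured fully seated, the multimeter, tin and screwdriver were not disturbed, and I handed the job in at about 28 s (verdict not shown).

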